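# Set up the piston blow-off station

## Robot

A 7-joint arm with a two-finger parallel gripper is mounted at the origin on the work surface. World frame = base frame: x ahead of the robot, y to its left, z up, the work surface at z = 0. Lengths are in mm, angles in rad, forces in N, time in s.
With the tool pointing down it reaches from about 400 to 925 mm from the base axis. Payload 4.1 kg.
Tool frame: the origin (TCP) lies between the finger pads; the fingertips stand 8 mm ahead of it and the grasp point (between the pads) lies 11 mm behind it; z points along the fingers, y is the line along which they close (so a half turn about z gives the same grasp; the last joint's range is limited). The gripper opens to 85 mm and grips with 20 to 120 N. Pads are 22 mm wide; open, the fingers measure 114 mm over their backs; the gripper's body (76 mm by 85 mm) begins 54 mm behind the grasp point. The pads swing forward as they close: fully open they stand 13 mm farther back than shut.
Start: joints at [-1.396, 0.398, 0.045, 1.537, -0.019, 1.207, -0.051], TCP at [175.732, 625.828, 239.347] pointing down, gripper open.
Joint ranges: [-2.82, 2.82], [-0.49, 2.23], [-1.37, 1.46], [0, 2.46], [-1.36, 4.5], [0.23, 2], [-2.94, 2.94]. Speed limits (rad/s): [2.57, 2.57, 3.14, 3.14, 3.14, 3.14, 3.14].

## Interface

Orientations are given as a unit quaternion [x, y, z, w].
In Python, from plant import manip, imaging gives the robot as it stands. The module is installed in compiled form; this text tells all that it offers.
- The arm moves only by the tool send_rows, never from a script. Its argument "steps" is a list of rows, each a list of 5 numbers: the shift along the tool's x, y, z in mm, then the turn about the tool's z in degrees, then the finger opening in mm, from 0 to 85.4. A call has 1 to 12 rows; each row is the pose to reach, as a shift and turn from the pose commanded when the call began, along the tool's axes at that moment; what a row does not reach only later rows make up. A row lasts 1/10 s, in which the tool goes at most 50 mm and 8.59 degrees, less where a joint would pass 70% of its speed; a pose out of reach is approached as far as the arm can. A call with a gripper value outside its range is refused whole. The fingers move at their own pace and stop on an object; the grip force is fixed at half the most. Time passes only in rows, so rows that repeat a pose let the fingers close. It gives the time, the measured TCP pose, the force, the opening and the grip force at its end, in the units of the state.
- manip.state(): the state, without advancing time (a new reading comes with each control period).
- imaging.grab_frame(name): name is "side" or "top" or "wrist"; returns a dict with "pixels" (384x512x3 uint8, blue, green, red), "mtx" (3x3 intrinsics, pixels), "D" ([k1, k2, p1, p2, k3] as OpenCV has them; the pictures are not rectified), "extrinsics" (4x4, takes a point from camera to world coordinates). Camera axes: x right, y down, z forward; pixel columns grow to the right and rows downward; lengths in mm; the calibration is good to about 2 mm. A picture is of the moment at which its call begins. There is no depth.
- manip.finish_job(): hands the job in; it is judged then, once.
The state is a dict: "time_s": time; "q": joint angles; "dq": joint speeds; "effort": joint torques, N m; "tcp_pos": TCP position; "tcp_rot": TCP orientation; "contact_force": force on the tool from outside, world axes, zero at the start; "moment": the same for the moment, N m; "opening": finger opening in mm; "grasp_force": force on a finger pad.
Only numpy, scipy, OpenCV 4.12 (cv2) and the standard library are available. Lean on these libraries where they do the work, as an engineer would, in place of code of your own. Each camera call takes 0.05 s, during which the arm holds its last target. There are 200 camera calls.

## Task

Get the blow-off station ready: with the hooked rod, reach under the riser, catch the tray's pull eye and draw the tray fully out to its stop, then lay the rod back on its rubber mat. Stand every piston on the bench upright inside the tray, and screw the brass elbow on the air manifold clockwise until its outlet points at the white mark, without turning it past. Leave everything else on the bench where it is.

Things in the scene. Friction and masses are not known exactly. Their poses are not given: they have to be found in the camera images.
- riser: Low dark steel bench riser fixed to the bench, its shelf 360 mm deep, 340 mm wide; shelf underside 85 mm, shelf top 97 mm above the bench, tool cases stacked on it from 140 mm behind its front edge. Origin on the bench below the middle of the shelf's front edge; x points in under the shelf, y across the mouth, z up. Side wall (12 mm) at y +164 mm, corner posts at y -160 mm; the mouth between them is open. The tray slides out along the riser's -x.
- tray (a joint): How far the flat aluminium tray under the riser has been drawn out, in m: 0 to 0.012 at the start, 0.27 at its stop. Dry runners, about 4 N to move, and it stays where it is left.
- tray_mid (a point): Centre of the tray's inner floor (floor about 11 mm above the bench); x points in under the riser (opposite to the way it is drawn out), y across. Tray 240 x 240 mm outside, walls 5 mm thick and rising 29 mm above the inner floor. Drawn fully out, the 180 mm at its front (x from -120 to +60 mm) is clear of the riser's edge.
- tray_eye (a point): Centre of the hole of the steel pull eye at the middle of the tray's front, hidden 25 to 90 mm under the riser's edge at the start. A closed upright loop of 8 mm round bar standing out from a 50 mm wide, 62 mm high front plate: the hole passes sideways (along the tray's y) and is 36 mm high and 38 mm front to back (the outer bar's centre line is 21 mm ahead of this point, the plate 21 mm behind it). Its outer bar is upright. Same axes as tray_mid; about 40 mm above the bench.
- hook_grip (a point): Hooked rod lying flat on the mat: this is the centre of its wooden handle (90 mm along x, 24 mm wide along y, 44 mm high; this point 22 mm above its underside). From the handle a 10 mm round steel rod runs along +x at this height to x = 160 mm, turns to +y for 40 mm, then a short barb turns back along -x to x = 146 mm: a flat J. Centre lines given. About 0.25 kg, balances within the handle.
- hook_bar (a point): Middle of the crossbar of the rod's hook: 160 mm along x and 20 mm along y from hook_grip, same axes.
- mat: Black rubber tool mat fixed on the bench, 300 mm along x, 110 mm along y, 3 mm thick; origin at the centre of its underside. The hooked rod belongs here.
- manifold: Aluminium air manifold block fixed to the bench, 110 x 90 x 50 mm, origin at the centre of its underside; an upright brass threaded stub stands in the middle of its top.
- elbow_hub (a point): Brass pipe elbow already started on the stub: this point is on the vertical screw axis, in the middle of the elbow's square hub (34 mm along x, 28 mm wide along y, flat sides, from 27 mm below to 17 mm above this point, which is about 112 mm above the bench). x points along the outlet, z up. It screws down clockwise seen from above, about 1.5 mm a turn, stiff (0.15 N m), and stays where it is left.
- elbow_outlet (a point): Centre of the open end of the elbow's level outlet tube (27 mm across), 62 mm out from the screw axis along the elbow's x.
- elbow (a joint): Turn of the elbow in rad, growing clockwise seen from above (the way it screws down); 0 to 0.9 at the start, stop at 5.5. The mark lies 1.8 to 3.3 rad further on.
- mark (a point): Outer end of the pointer with a white line on the flat dark steel collar on top of the manifold, 62 mm out from the screw axis; x points outward from the screw axis. The collar does not move.
- hook: The hooked rod: origin at the underside of its handle, 22 mm below hook_grip, same axes.
- piston1_mid (a point): Piston of a small engine, aluminium cylinder 54 mm across and 50 mm tall, standing crown up on the bench; this point is its centre, 25 mm above its underside, z towards the crown. About 0.22 kg. Absent in some starts.
- piston2_mid (a point): Piston of a small engine, aluminium cylinder 54 mm across and 50 mm tall, standing crown up on the bench; this point is its centre, 25 mm above its underside, z towards the crown. About 0.22 kg. Absent in some starts.
- piston3_mid (a point): Piston of a small engine, aluminium cylinder 54 mm across and 50 mm tall, standing crown up on the bench; this point is its centre, 25 mm above its underside, z towards the crown. About 0.22 kg. Absent in some starts.
- piston4_mid (a point): Piston of a small engine, aluminium cylinder 54 mm across and 50 mm tall, standing crown up on the bench; this point is its centre, 25 mm above its underside, z towards the crown. About 0.22 kg. Absent in some starts.
- spray_can: Spray can, 60 mm across, 190 mm tall. Bystander: leave it where it is.
- grease_jar: Grease jar, 76 mm across, 75 mm tall. Bystander: leave it where it is.
- mug: White mug, 80 mm across, 95 mm tall. Bystander: leave it where it is.
- driver: Screwdriver, 200 mm, lying. Bystander: leave it where it is.
Mind the look-alikes: they are no part of the job. What is shaped like the manifold but blue or pink is not meant.

How it is judged:
By the outcome, as a careful person would: the job done as asked, in the order asked, and still so for the second after the job is handed in, with the robot touching nothing.
Of piston1, piston2, piston3, piston4 only 2 to 4 are there at a start; the rules pass over those that are not, and their reading is None.
At some moment in a run one of piston1, piston2, piston3, piston4 may be knocked a few centimetres aside while the robot is not near it.
Once in a run the grip may slacken for a moment while it holds something.
It also fails if it takes over 210 s, if anything falls off the work surface, if the arm or the gripper's body presses on something with over 40 N, if the wrist force passes 120 N, or if a joint passes its speed limit or range.

## Working session

There is one attempt and no reset: what is moved stays moved. The work goes in short steps, Python scripts to look and compute and a tool call to move; the robot and the scene stay as the last step left them, time stands still between calls to the robot, and variables do not carry over. Pictures are saved under pics/ and viewed, at most 14 in all, crops included, and the job is handed in when it is done.

Besides the shell and the picture viewer there is one more tool, called by a JSON object that holds its "op" and its "data", one argument or row to a line. send_rows: Moves the arm, as the interface text tells. Its arguments: {"type":"object","properties":{"steps":{"type":"array","items":{"type":"array","items":{"type":"number"}}}},"required":["steps"]}

```bash
mkdir -p pics && cat > h.py <<'E'
import numpy as np, cv2
from plant import manip, imaging
from scipy.spatial.transform import Rotation as R
def grab(n):
    f=imaging.grab_frame(n); return f
def ray(f,uv):
    p=cv2.undistortPoints(np.array([[uv]],float),np.array(f["mtx"],float),np.array(f["D"],float))[0,0]
    T=np.array(f["extrinsics"]); d=T[:3,:3]@np.array([p[0],p[1],1.]); return T[:3,3],d/np.linalg.norm(d)
def onz(f,uv,z):
    o,d=ray(f,uv); return o+d*(z-o[2])/d[2]
def proj(f,P):
    T=np.linalg.inv(np.array(f["extrinsics"])); r=cv2.Rodrigues(T[:3,:3])[0]
    return cv2.projectPoints(np.array(P,float).reshape(-1,1,3),r,T[:3,3],np.array(f["mtx"],float),np.array(f["D"],float))[0][:,0]
def totool(dw):
    s=manip.state(); return R.from_quat(s["tcp_rot"]).inv().apply(dw)
def st():
    s=manip.state(); r=R.from_quat(s["tcp_rot"]).as_matrix()
    print("t",round(s["time_s"],2),"p",np.round(s["tcp_pos"],1),"x",np.round(r[:,0],3),"y",np.round(r[:,1],3),"F",np.round(s["contact_force"],1),"op",round(s["opening"],1),"gf",round(s["grasp_force"],1),"q",np.round(s["q"],2))
def save(f,n,box=None,s=1):
    im=f["pixels"]
    if box: im=im[box[1]:box[3],box[0]:box[2]]
    cv2.imwrite("pics/"+n,cv2.resize(im,None,fx=s,fy=s,interpolation=cv2.INTER_CUBIC))
E
python3 - <<'E'
from h import *
import pickle
fs={n:grab(n) for n in("side","top","wrist")}
pickle.dump(fs,open("f0.pkl","wb"))
im=cv2.resize(fs["top"]["pixels"],(768,576)); cv2.imwrite("pics/top0.png",im)
im=cv2.resize(fs["side"]["pixels"],(768,576)); cv2.imwrite("pics/side0.png",im)
for n in fs: print(n,np.round(fs[n]["extrinsics"],3).tolist(),fs[n]["mtx"][0][0])
st()
E
```

```text
side [[0.796, -0.46, 0.393, -49.637], [-0.606, -0.608, 0.514, -743.674], [0.002, -0.647, -0.762, 1192.818], [0.0, 0.0, 0.0, 1.0]] 428.62145886329046
top [[-0.018, -0.999, 0.042, 441.282], [-1.0, 0.018, -0.007, 20.941], [0.006, -0.043, -0.999, 1396.404], [0.0, 0.0, 0.0, 1.0]] 414.8436788636453
wrist [[0.27, 0.911, 0.311, 94.907], [0.963, -0.256, -0.087, 649.215], [0.0, 0.323, -0.946, 373.416], [0.0, 0.0, 0.0, 1.0]] 339.76944960911936
t 0.15 p [175.6 625.3 238.5] x [-0.963  0.27  -0.   ] y [ 0.27   0.963 -0.002] F [-0.1  0.2  0.6] op 85.8 gf 0.0 q [-1.4   0.4   0.05  1.54 -0.02  1.21 -0.05]
```

View pics/top0.png

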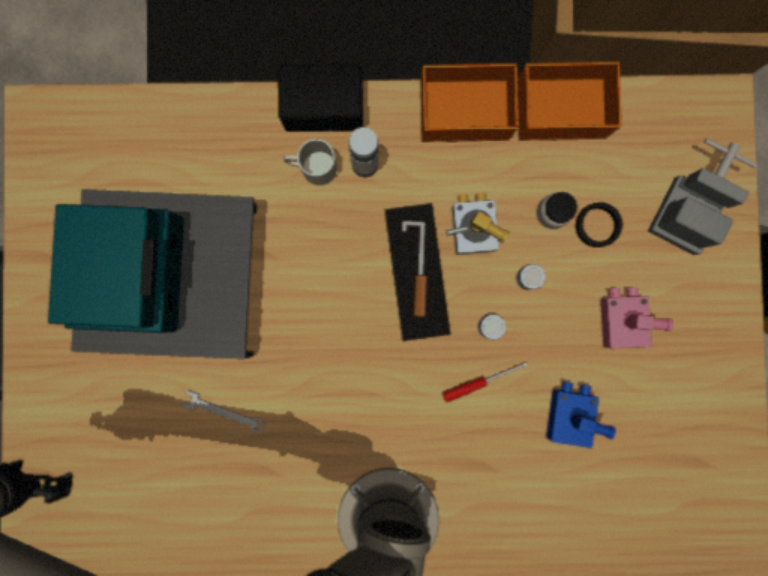

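View pics/side0.png

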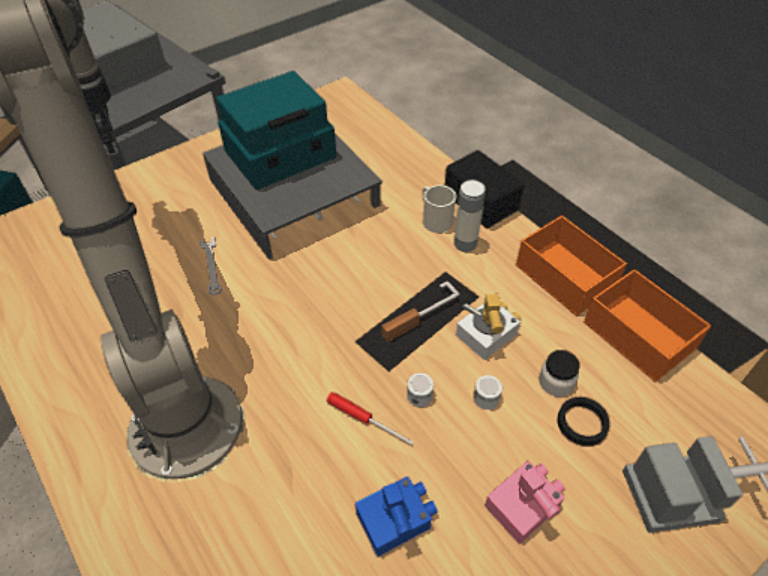

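The top view (768 px scale) shows:
- Riser at about (165,270), with its mouth edge at column 250 facing right.
- Mat at (418,271), with the rod's handle at (420,296) and its hook at (413,226).
- Aluminium manifold with the brass elbow at (477,226).
- Two pistons at (532,277) and (492,326).
- Jar at (557,210) and screwdriver at (485,382).

Look-alikes: the manifold could be confused with the pink block (628,320) or the blue one (575,416), and the rod with the wrench (225,410) or the screwdriver. I choose the silver block with the brass elbow, and the rod on the mat. Next I check this in close crops.

```bash
python3 - <<'E'
from h import *
import pickle
fs=pickle.load(open("f0.pkl","rb"))
t=fs["top"]["pixels"][125:235,250:390]; s=fs["side"]["pixels"]
a=cv2.resize(t,(700,550),interpolation=cv2.INTER_CUBIC); cv2.imwrite("pics/tcrop.png",a)
b=cv2.resize(s[100:180,150:270],(600,400),interpolation=cv2.INTER_CUBIC); b=cv2.convertScaleAbs(b,alpha=1.6)
cv2.imwrite("pics/scrop.png",b)
E
```

```text
(no output)
```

View pics/tcrop.png

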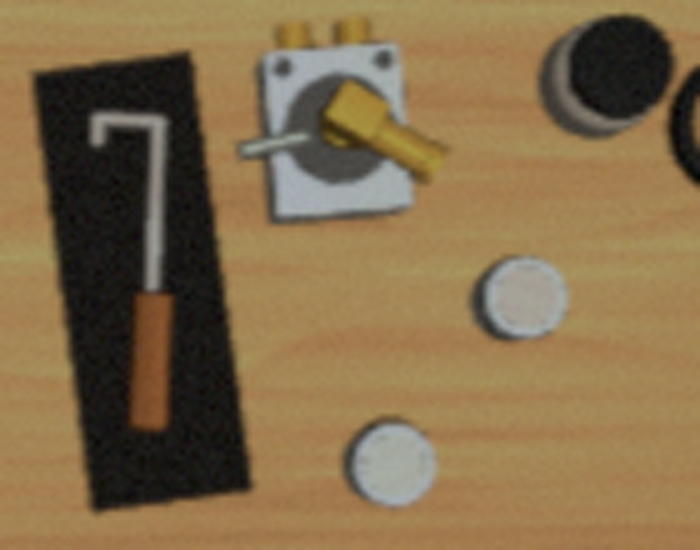

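View pics/scrop.png

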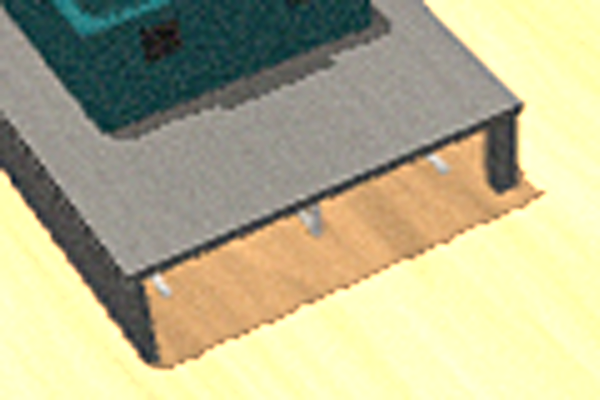

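The crops confirm the rod, the brass elbow (its outlet points right and down) and the pointer at (240,150), which points left. In the side crop the pull eye's lower end shows at crop (317,230), i.e. full-frame pixel (213.4,146).

```bash
python3 - <<'E'
from h import *
import pickle
fs=pickle.load(open("f0.pkl","rb")); T=fs["top"]; S=fs["side"]
c=lambda x,y:(250+x/5-.4,125+y/5-.4)
def pr(n,v): print(n,np.round(v,1))
pr("handle far",onz(T,c(153,293),47)); pr("handle near",onz(T,c(149,431),47)); 
pr("hook corner",onz(T,c(163,118),25)); pr("hook left",onz(T,c(97,118),25))
pr("mat corners",[onz(T,c(*p),3) for p in((35,72),(188,54),(248,490),(96,510))])
pr("manif corners top",[onz(T,c(*p),50) for p in((262,50),(398,43),(412,208),(275,220))])
pr("collar c",onz(T,c(340,128),55)); pr("mark tip",onz(T,c(240,151),55))
pr("elbow out",onz(T,c(435,165),112)); pr("hubtop",onz(T,c(357,112),129))
pr("p1",onz(T,c(524,298),50)); pr("p2",onz(T,c(394,464),50))
s=lambda x,y:(150+x/5-.4,100+y/5-.4)
pr("eye bottom",onz(S,s(317,233),14)); pr("runL",onz(S,s(165,295),3)); pr("runR",onz(S,s(440,170),3))
pr("riser side corners top",[onz(S,s(132,272),97),onz(S,s(520,105),97)])
pr("riser top corners",[onz(T,(254/1.5,200/1.5),97),onz(T,(247/1.5,356/1.5),97)])
pr("jar",onz(T,c(610,66),75)); pr("can top",onz(T,(363/1.5,140/1.5),190)); pr("mug",onz(T,(318/1.5,160/1.5),95)); 
E
```

```text
handle far [534.3 -78.2  47. ]
handle near [444.4 -73.8  47. ]
hook corner [652.3 -88.9  25. ]
hook left [653. -45.  25.]
mat corners [[ 688.4   -4.7    3. ]
 [ 698.9 -108.5    3. ]
 [ 403.8 -142.4    3. ]
 [ 392.2  -40.2    3. ]]
manif corners top [[ 692.  -152.5   50. ]
 [ 695.1 -241.6   50. ]
 [ 586.6 -248.    50. ]
 [ 580.3 -158.5   50. ]]
collar c [ 639.1 -201.5   55. ]
mark tip [ 625.2 -136.1   55. ]
elbow out [ 606.6 -250.7  112. ]
hubtop [ 637.9 -199.9  129. ]
p1 [ 526.6 -319.4   50. ]
p2 [ 420.2 -232.    50. ]
eye bottom [534.6 322.   14. ]
runL [410.  345.4   3. ]
runR [659.5 332.7   3. ]
riser side corners top [[366.6 293.1  97. ]
 [694.7 270.1  97. ]]
riser top corners [[694.2 271.5  97. ]
 [368.1 289.   97. ]]
jar [ 673.2 -372.4   75. ]
can top [790.9  39.2 190. ]
mug [777.3 136.2  95. ]
```

{"op": "send_rows", "data": {
  "steps": [
    [-491,-591,-20,100,85],
    [-491,-591,-20,100,85],
    [-491,-591,-20,100,85],
    [-491,-591,-20,100,85],
    [-491,-591,-20,100,85],
    [-491,-591,-20,100,85],
    [-491,-591,-20,100,85],
    [-491,-591,-20,100,85],
    [-491,-591,-20,100,85],
    [-491,-591,-20,100,85],
    [-491,-591,-20,100,85],
    [-491,-591,-20,100,85]
  ]
}}

```text
time_s: 1.35
tcp_pos: [420.3, 76.1, 255.0]
tcp_rot: [0.848, 0.53, 0.0, -0.0]
contact_force: [1.4, 0.9, 0.4]
opening: 85.1
grasp_force: 0.0
```

```bash
python3 - <<'E'
from h import *
st(); print(totool(np.array([489,-76,200])-manip.state()["tcp_pos"]))
E
```

```text
t 1.35 p [420.3  76.1 255. ] x [0.437 0.899 0.001] y [ 0.899 -0.437 -0.   ] F [1.4 0.9 0.4] op 85.1 gf 0.0 q [-0.91 -0.04  0.62  2.02  0.03  1.15 -0.76]
[-106.73745388  128.3434546    54.90260998]
```

{"op": "send_rows", "data": {
  "steps": [
    [-107,128,55,68,85],
    [-107,128,55,68,85],
    [-107,128,55,68,85],
    [-107,128,55,68,85],
    [-107,128,55,68,85],
    [-107,128,55,68,85],
    [-107,128,55,68,85],
    [-107,128,55,68,85],
    [-107,128,55,68,85],
    [-107,128,55,68,85],
    [-107,128,55,68,85]
  ]
}}

```text
time_s: 2.45
tcp_pos: [488.9, -73.8, 199.9]
tcp_rot: [1.0, -0.031, -0.0, -0.0]
contact_force: [0.3, -0.0, 0.9]
opening: 84.9
grasp_force: 0.0
```

```bash
python3 - <<'E'
from h import *
import pickle
st(); f=grab("wrist"); pickle.dump(f,open("w1.pkl","wb")); save(f,"w1.png")
im=f["pixels"]; hsv=cv2.cvtColor(im,cv2.COLOR_BGR2HSV)
hm=cv2.inRange(hsv,(3,90,40),(14,255,230)); 
n,l,s,c=cv2.connectedComponentsWithStats(hm)
i=1+np.argmax(s[1:,4]); print(s[i],c[i])
pts=np.argwhere(l==i)[:,::-1].astype(np.float32); box=cv2.boxPoints(cv2.minAreaRect(pts)); print(box)
print([np.round(onz(f,b,47),1).tolist() for b in box], onz(f,c[i],47))
E
```

```text
t 2.45 p [488.9 -73.8 199.9] x [ 0.998 -0.062 -0.   ] y [-0.062 -0.998 -0.   ] F [ 0.3 -0.   0.9] op 84.9 gf 0.0 q [-0.75  0.25  0.95  1.97 -0.23  1.04 -1.33]
[ 241  126   29  104 2753] [254.82964039 177.84852888]
[[241. 126.]
 [269. 126.]
 [269. 229.]
 [241. 229.]]
[[539.7, -67.4, 47.0], [538.3, -90.8, 47.0], [444.6, -86.6, 47.0], [446.2, -60.8, 47.0]] [494.12024163 -76.32186692  47.        ]
```

View pics/w1.png

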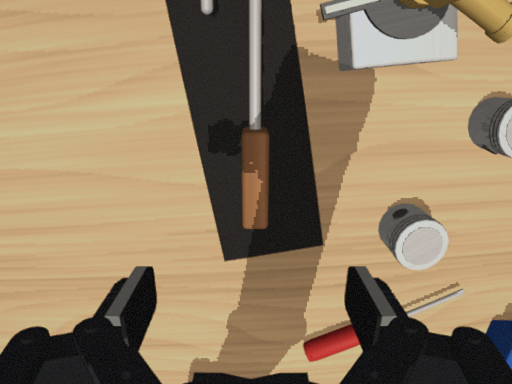

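The wrist view shows the handle at (255,178), in line with the tool. Its centre is at about (492,-76). I descend and grip it.

{"op": "send_rows", "data": {
  "steps": [
    [3,2,50,0,85],
    [3,2,100,0,70],
    [3,2,130,0,60],
    [3,2,155,0,60],
    [3,2,172,0,60],
    [3,2,181,0,60],
    [3,2,181,0,60],
    [3,2,181,0,0],
    [3,2,181,0,0],
    [3,2,181,0,0],
    [3,2,181,0,0],
    [3,2,181,0,0]
  ]
}}

```text
time_s: 3.7
tcp_pos: [493.0, -76.3, 20.0]
tcp_rot: [0.999, -0.032, 0.001, -0.0]
contact_force: [-0.6, 0.7, 6.4]
opening: 23.3
grasp_force: 59.6
```

```bash
python3 - <<'E'
from h import *
st()
E
```

```text
t 3.7 p [493.  -76.3  20. ] x [ 0.998 -0.064  0.002] y [-0.064 -0.998 -0.   ] F [-0.6  0.7  6.4] op 23.3 gf 59.6 q [-0.51  0.54  0.72  2.1  -0.56  0.69 -1.05]
```

{"op": "send_rows", "data": {
  "steps": [
    [0,0,-15,0,0],
    [20,-40,-15,-8,0],
    [40,-70,-15,-16,0],
    [60,-100,-15,-24,0],
    [77,-141,-15,-32,0],
    [77,-141,-15,-40,0],
    [77,-141,-15,-48,0],
    [77,-141,-15,-56,0],
    [77,-141,-15,-64,0],
    [77,-141,-15,-72,0],
    [77,-141,-15,-81,0],
    [77,-141,-15,-90,0]
  ]
}}

```text
time_s: 4.9
tcp_pos: [577.4, 59.6, 34.5]
tcp_rot: [0.732, 0.681, -0.0, 0.0]
contact_force: [-0.3, -0.1, -1.8]
opening: 23.3
grasp_force: 62.8
```

```bash
python3 - <<'E'
from h import *
import pickle
st(); f=grab("top"); pickle.dump(f,open("t1.pkl","wb"))
T=f; save(f,"t1.png",(110,80,350,240),3)
E
```

```text
t 4.9 p [577.4  59.6  34.5] x [ 0.072  0.997 -0.001] y [ 0.997 -0.072 -0.   ] F [-0.3 -0.1 -1.8] op 23.3 gf 62.8 q [-0.42  0.53  0.32  1.89 -0.23  0.75 -0.05]
```

View pics/t1.png

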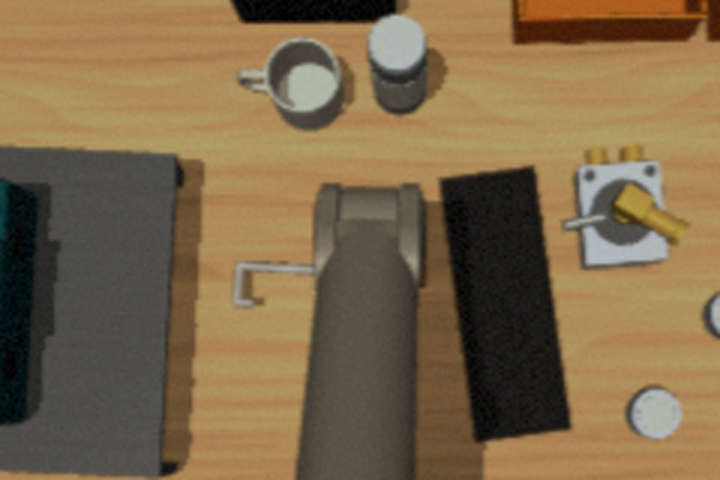

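The hook shows at crop (239,266)-(239,303), barb towards the robot, ahead of the riser mouth (edge at columns 163-176).

```bash
python3 - <<'E'
from h import *
import pickle
f=pickle.load(open("t1.pkl","rb")); c=lambda x,y:(110+x/3-.33,80+y/3-.33)
for p in((239,267),(239,303),(262,303)): print(onz(f,c(*p),40))
print(onz(f,c(177,155),97),onz(f,c(163,472),97))
print(onz(f,c(300,269),40))
E
```

```text
[587.62821978 218.17614737  40.        ]
[548.21235078 218.62887221  40.        ]
[547.78028139 193.56897331  40.        ]
[700.54702575 273.48161173  97.        ] [369.16568034 291.07648751  97.        ]
[584.30446848 151.64056633  40.        ]
```

{"op": "send_rows", "data": {
  "steps": [
    [25,0,0,-1,0],
    [50,-1,0,-1,0],
    [70,-1,0,-1,0],
    [90,-2,0,-1,0],
    [105,-2,0,-1,0],
    [115,-2,0,-1,0],
    [125,-2,0,-1,0],
    [133,-2,0,-1,0],
    [133,-2,0,-1,0]
  ]
}}

```text
time_s: 5.85
tcp_pos: [586.2, 193.7, 33.9]
tcp_rot: [0.728, 0.686, 0.0, -0.0]
contact_force: [-0.1, 0.7, -3.0]
opening: 23.2
grasp_force: 62.8
```

```bash
python3 - <<'E'
from h import *
st(); f=grab("side"); im=cv2.convertScaleAbs(f["pixels"],alpha=1.5); f["pixels"]=im
save(f,"s2.png",(150,90,280,180),6)
E
```

```text
t 5.85 p [586.2 193.7  33.9] x [0.06  0.998 0.001] y [ 0.998 -0.06   0.   ] F [-0.1  0.7 -3. ] op 23.2 gf 62.8 q [-0.62  0.58  0.3   1.8  -0.23  0.79 -0.25]
```

View pics/s2.png

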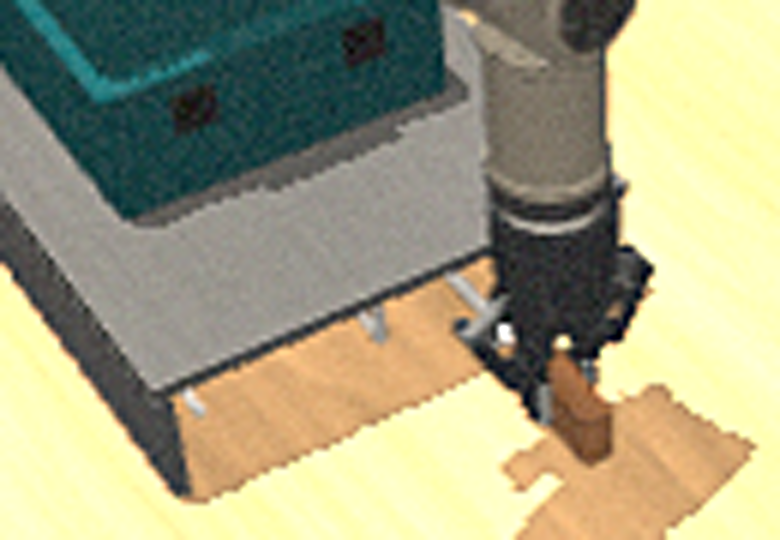

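The side view shows the rod under the shelf beside the eye (eye at crop (377,325)), with no contact. I shift sideways to thread the crossbar through the hole.

{"op": "send_rows", "data": {
  "steps": [
    [0,-6,0,0,0],
    [0,-12,0,0,0],
    [0,-18,0,0,0],
    [0,-24,0,0,0],
    [0,-30,0,0,0],
    [0,-36,0,0,0],
    [0,-40,0,0,0],
    [0,-40,0,0,0]
  ]
}}

```text
time_s: 6.7
tcp_pos: [545.5, 195.1, 33.9]
tcp_rot: [0.728, 0.685, -0.0, -0.0]
contact_force: [0.0, 0.4, -4.1]
opening: 23.2
grasp_force: 62.8
```

```bash
python3 - <<'E'
from h import *
st(); f=grab("side"); im=cv2.convertScaleAbs(f["pixels"],alpha=1.5); f["pixels"]=im
save(f,"s3.png",(180,110,260,170),9)
E
```

```text
t 6.7 p [545.5 195.1  33.9] x [0.06  0.998 0.   ] y [ 0.998 -0.06  -0.001] F [ 0.   0.4 -4.1] op 23.2 gf 62.8 q [-0.66  0.53  0.31  1.89 -0.23  0.75 -0.28]
```

View pics/s3.png

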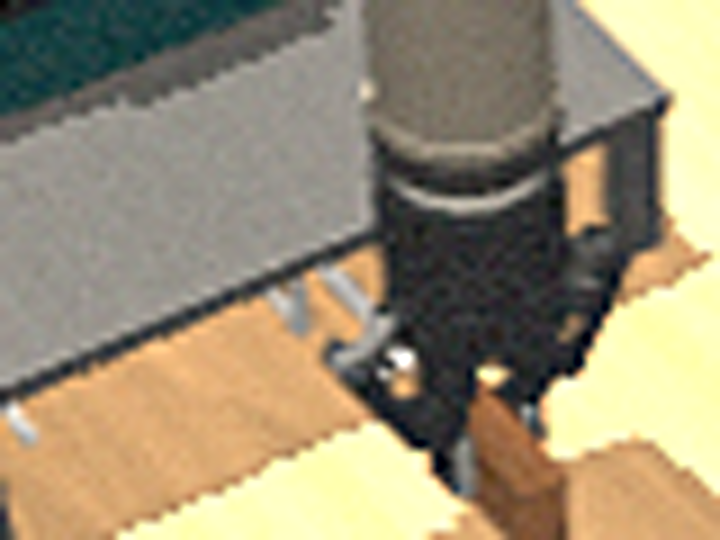

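{"op": "send_rows", "data": {
  "steps": [
    [-8,0,0,0,0],
    [-16,0,0,0,0],
    [-26,0,0,0,0],
    [-38,0,0,0,0],
    [-50,0,0,0,0],
    [-65,0,0,0,0],
    [-80,0,0,0,0],
    [-95,0,0,0,0],
    [-110,0,0,0,0],
    [-125,0,0,0,0],
    [-140,0,0,0,0],
    [-150,0,0,0,0]
  ]
}}

```text
time_s: 7.95
tcp_pos: [536.8, 43.0, 34.0]
tcp_rot: [0.729, 0.685, -0.0, 0.0]
contact_force: [0.7, 4.6, -1.6]
opening: 23.2
grasp_force: 62.7
```

```bash
python3 - <<'E'
from h import *
st(); f=grab("side"); im=cv2.convertScaleAbs(f["pixels"],alpha=1.5); f["pixels"]=im
save(f,"s4.png",(150,90,310,210),4)
E
```

```text
t 7.95 p [536.8  43.   34. ] x [ 0.063  0.998 -0.001] y [ 0.998 -0.063 -0.   ] F [ 0.7  4.6 -1.6] op 23.2 gf 62.7 q [-0.42  0.47  0.33  1.99 -0.23  0.71 -0.02]
```

View pics/s4.png

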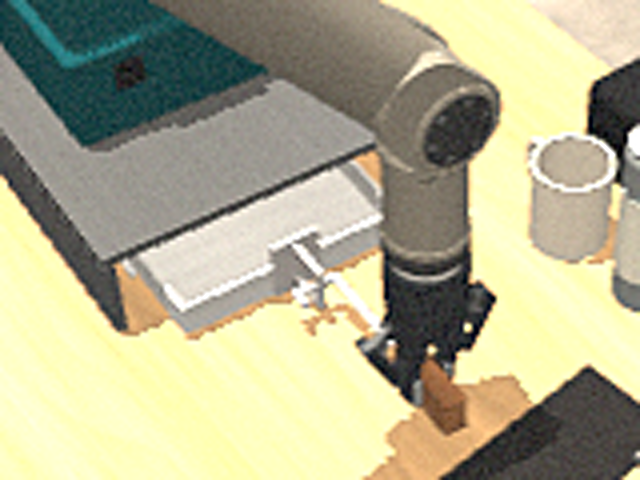

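The tray is following, with the hook engaged at crop (310,285). I keep pulling.

{"op": "send_rows", "data": {
  "steps": [
    [-12,0,0,0,0],
    [-24,0,0,0,0],
    [-36,0,0,0,0],
    [-48,0,0,0,0],
    [-60,0,0,0,0],
    [-72,0,0,0,0],
    [-84,0,0,0,0],
    [-96,0,0,0,0],
    [-106,0,0,0,0],
    [-112,0,0,0,0],
    [-117,0,0,0,0],
    [-120,0,0,0,0]
  ]
}}

```text
time_s: 9.2
tcp_pos: [529.6, -75.0, 33.8]
tcp_rot: [0.728, 0.685, -0.0, -0.0]
contact_force: [-1.1, 4.0, -1.6]
opening: 23.4
grasp_force: 62.8
```

{"op": "send_rows", "data": {
  "steps": [
    [-2,0,0,0,0],
    [-4,0,0,0,0],
    [-6,0,0,0,0],
    [-8,0,0,0,0]
  ]
}}

```text
time_s: 9.6
tcp_pos: [529.3, -82.4, 33.8]
tcp_rot: [0.728, 0.685, 0.0, -0.0]
contact_force: [-0.8, 4.0, -2.5]
opening: 23.3
grasp_force: 62.8
```

{"op": "send_rows", "data": {
  "steps": [
    [-2,0,0,0,0],
    [-4,0,0,0,0]
  ]
}}

```text
time_s: 9.8
tcp_pos: [529.0, -86.6, 33.8]
tcp_rot: [0.728, 0.685, -0.0, -0.0]
contact_force: [0.0, 4.5, -1.8]
opening: 23.4
grasp_force: 62.8
```

```bash
python3 - <<'E'
from h import *
st()
E
```

```text
t 9.8 p [529.  -86.6  33.8] x [0.061 0.998 0.   ] y [ 0.998 -0.061 -0.   ] F [ 0.   4.5 -1.8] op 23.4 gf 62.8 q [-0.19  0.47  0.34  2.   -0.23  0.71  0.23]
```

Still moving, so I continue in small steps until the force rises at the stop.

{"op": "send_rows", "data": {
  "steps": [
    [-2,0,0,0,0],
    [-4,0,0,0,0]
  ]
}}

```text
time_s: 10.0
tcp_pos: [528.7, -90.7, 33.8]
tcp_rot: [0.728, 0.685, -0.0, -0.0]
contact_force: [-1.1, 4.0, -1.4]
opening: 23.2
grasp_force: 62.8
```

{"op": "send_rows", "data": {
  "steps": [
    [-2,0,0,0,0],
    [-4,0,0,0,0]
  ]
}}

```text
time_s: 10.2
tcp_pos: [528.5, -94.5, 33.8]
tcp_rot: [0.728, 0.685, 0.0, -0.0]
contact_force: [-0.9, 7.9, -2.7]
opening: 23.1
grasp_force: 62.8
```

{"op": "send_rows", "data": {
  "steps": [
    [-2,0,0,0,0],
    [-4,0,0,0,0]
  ]
}}

```text
time_s: 10.4
tcp_pos: [528.3, -94.8, 33.4]
tcp_rot: [0.728, 0.685, 0.001, -0.002]
contact_force: [1.1, 15.2, -4.4]
opening: 22.8
grasp_force: 62.5
```

{"op": "send_rows", "data": {
  "steps": [
    [-1,0,0,0,0],
    [-2,0,0,0,0]
  ]
}}

```text
time_s: 10.6
tcp_pos: [528.4, -94.9, 33.2]
tcp_rot: [0.728, 0.686, 0.002, -0.003]
contact_force: [1.2, 17.1, -4.5]
opening: 23.1
grasp_force: 62.5
```

```bash
python3 - <<'E'
from h import *
import pickle
st(); f=grab("top"); pickle.dump(f,open("t2.pkl","wb")); save(f,"t2.png",(150,110,330,240),4)
E
```

```text
t 10.6 p [528.4 -94.9  33.2] x [0.059 0.998 0.007] y [ 0.998 -0.059 -0.002] F [ 1.2 17.1 -4.5] op 23.1 gf 62.5 q [-0.17  0.48  0.33  2.   -0.24  0.71  0.26]
```

View pics/t2.png

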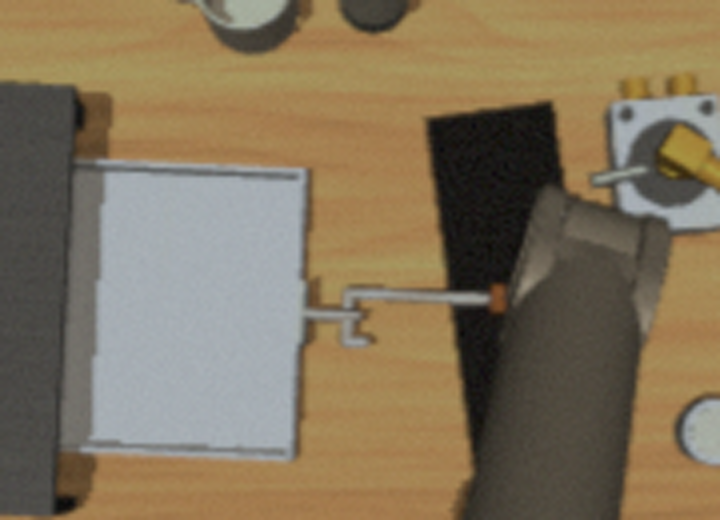

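The tray is at its stop: 17 N, and the eye bar at crop (330,315) is against the hook. I back off to the middle of the hole.

{"op": "send_rows", "data": {
  "steps": [
    [4,0,0,0,0],
    [8,0,0,0,0],
    [11,0,0,0,0],
    [14,0,0,0,0],
    [14,0,0,0,0]
  ]
}}

```text
time_s: 11.15
tcp_pos: [529.3, -87.1, 34.0]
tcp_rot: [0.728, 0.685, -0.0, 0.0]
contact_force: [-0.5, -0.3, -2.4]
opening: 23.1
grasp_force: 62.8
```

{"op": "send_rows", "data": {
  "steps": [
    [0,6,0,0,0],
    [0,12,0,0,0],
    [0,18,0,0,0],
    [0,24,0,0,0],
    [0,30,0,0,0],
    [0,36,0,0,0],
    [0,42,0,0,0],
    [0,42,0,0,0]
  ]
}}

```text
time_s: 11.95
tcp_pos: [567.6, -84.9, 31.0]
tcp_rot: [0.727, 0.687, -0.002, -0.004]
contact_force: [1.9, -0.5, -1.6]
opening: 23.3
grasp_force: 67.2
```

```bash
python3 - <<'E'
from h import *
import pickle
st(); f=grab("top"); pickle.dump(f,open("t2.pkl","wb")); save(f,"t3.png",(200,130,300,220),6)
m=[(688.4,-4.7),(698.9,-108.5),(403.8,-142.4),(392.2,-40.2)]; print(np.mean(m,0))
E
```

```text
t 11.95 p [567.6 -84.9  31. ] x [0.056 0.998 0.003] y [ 0.998 -0.056 -0.009] F [ 1.9 -0.5 -1.6] op 23.3 gf 67.2 q [-0.18  0.53  0.33  1.9  -0.25  0.75  0.23]
[545.825 -73.95 ]
```

View pics/t3.png

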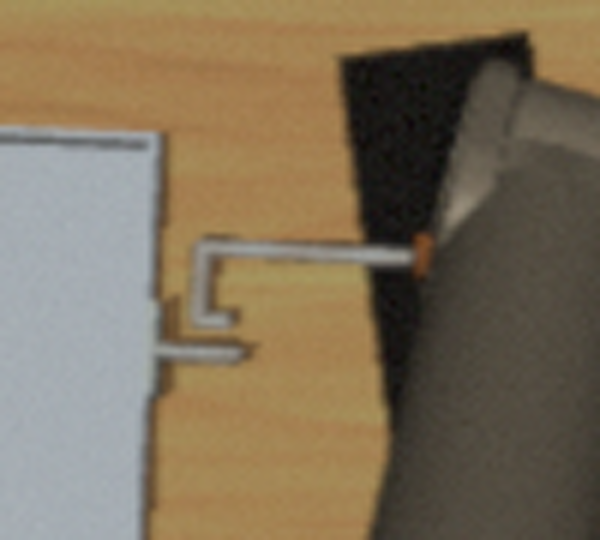

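Unhooked: the barb at crop (230,318) is clear of the eye at (245,350). I take the rod back to the mat.

{"op": "send_rows", "data": {
  "steps": [
    [0,0,-15,0,0],
    [1,-5,-15,8,0],
    [2,-15,-15,16,0],
    [3,-25,-15,24,0],
    [4,-35,-15,32,0],
    [4,-45,-15,40,0],
    [4,-55,-15,48,0],
    [4,-65,-15,56,0],
    [4,-75,-15,64,0],
    [4,-75,-15,72,0],
    [4,-75,-15,81,0],
    [4,-75,-15,89,0]
  ]
}}

```text
time_s: 13.2
tcp_pos: [498.4, -81.4, 50.9]
tcp_rot: [1.0, -0.025, 0.002, -0.0]
contact_force: [-0.2, 0.1, -2.6]
opening: 23.3
grasp_force: 67.1
```

```bash
python3 - <<'E'
from h import *
import pickle
st(); f=grab("top"); pickle.dump(f,open("t4.pkl","wb")); save(f,"t4.png",(250,120,390,220),5)
E
```

```text
t 13.2 p [498.4 -81.4  50.9] x [ 0.999 -0.051  0.004] y [-0.051 -0.999 -0.001] F [-0.2  0.1 -2.6] op 23.3 gf 67.1 q [-0.53  0.49  0.76  2.07 -0.5   0.75 -1.08]
```

View pics/t4.png

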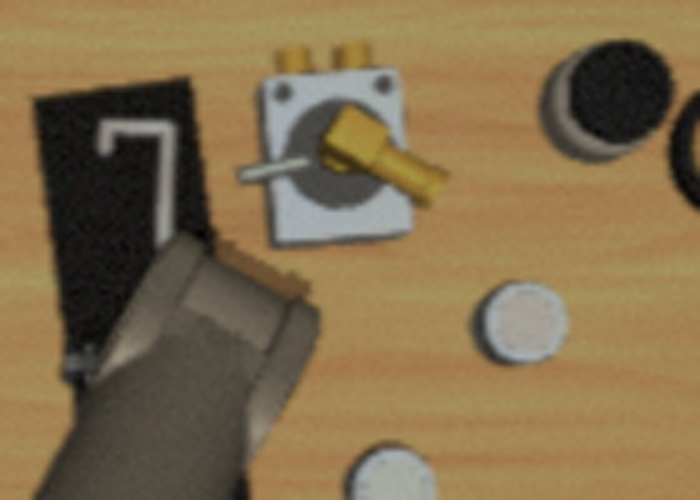

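The rod lies over the mat with the hook at crop (140,130). I lower it.

{"op": "send_rows", "data": {
  "steps": [
    [-4,-5,8,0,0],
    [-4,-5,16,0,0],
    [-4,-5,22,0,0],
    [-4,-5,26,0,0],
    [-4,-5,28,0,0],
    [-4,-5,28,0,0]
  ]
}}

```text
time_s: 13.85
tcp_pos: [492.5, -75.6, 20.6]
tcp_rot: [1.0, -0.022, -0.0, -0.0]
contact_force: [0.0, 0.4, -2.7]
opening: 23.0
grasp_force: 67.4
```

{"op": "send_rows", "data": {
  "steps": [
    [0,0,1,0,0],
    [0,0,2,0,0],
    [0,0,2,0,0]
  ]
}}

```text
time_s: 14.15
tcp_pos: [492.9, -75.6, 20.1]
tcp_rot: [1.0, -0.022, 0.0, -0.001]
contact_force: [-3.5, 0.1, 10.2]
opening: 23.3
grasp_force: 69.0
```

{"op": "send_rows", "data": {
  "steps": [
    [0,0,0,0,40],
    [0,0,0,0,50],
    [0,0,0,0,55],
    [0,0,-5,0,60],
    [0,0,-20,0,60],
    [0,0,-50,0,85],
    [0,0,-90,0,85],
    [0,0,-130,0,85],
    [0,0,-160,0,85],
    [0,0,-180,0,85],
    [0,0,-180,0,85]
  ]
}}

```text
time_s: 15.25
tcp_pos: [494.7, -76.1, 202.5]
tcp_rot: [1.0, -0.022, 0.004, -0.001]
contact_force: [0.1, 0.8, -0.0]
opening: 85.0
grasp_force: 0.0
```

```bash
python3 - <<'E'
from h import *
import pickle
st(); f=grab("top"); w=grab("wrist"); pickle.dump((f,w),open("t5.pkl","wb"))
g=cv2.cvtColor(f["pixels"],cv2.COLOR_BGR2HSV)
# pistons: bright low-sat blobs
m=cv2.inRange(g,(0,0,165),(180,45,255)); n,l,s,c=cv2.connectedComponentsWithStats(m)
for i in range(1,n):
    if s[i,4]>40: print(s[i],np.round(c[i],1),np.round(onz(f,c[i],50),1))
cv2.imwrite("pics/tw5.png",np.hstack([cv2.resize(f["pixels"][110:240,150:390],None,fx=1.9,fy=1.9,interpolation=2),cv2.resize(w["pixels"],(330,247))]))
E
```

```text
t 15.25 p [494.7 -76.1 202.5] x [ 0.999 -0.044  0.007] y [-0.044 -0.999 -0.002] F [ 0.1  0.8 -0. ] op 85.0 gf 0.0 q [-0.75  0.25  0.95  1.95 -0.24  1.05 -1.3 ]
[234  86  17  16 216] [241.9  93.6] [830.5  41.7  50. ]
[207 102  15  14 151] [213.1 108.5] [782.9 136.8  50. ]
[304 135  26  15 118] [315.4 139.7] [ 674.6 -196.    50. ]
[ 174  153   52   69 3267] [199.2 187.4] [524.8 185.5  50. ]
[306 156  26  12 152] [317.1 162.8] [ 598.5 -199.8   50. ]
[322 211  14  15 117] [328.4 217.9] [ 418.7 -232.1   50. ]
[145 273  21  10  46] [156.4 277.5] [237.5 326.2  50. ]
```

View pics/tw5.png

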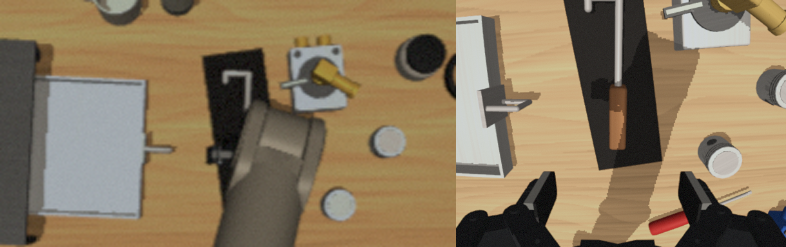

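The rod is back on the mat with its hook at crop (235,75). The tray is out (front edge at crop column 145), and two pistons remain at crop (388,141) and (338,205). I go above piston 2.

{"op": "send_rows", "data": {
  "steps": [
    [-68,159,0,-8,85],
    [-68,159,0,-17,85],
    [-68,159,20,-25,85],
    [-68,159,40,-33,85],
    [-68,159,60,-41,85],
    [-68,159,80,-49,85],
    [-68,159,80,-57,85],
    [-68,159,80,-65,85],
    [-68,159,80,-73,85],
    [-68,159,80,-81,85],
    [-68,159,80,-89,85],
    [-68,159,80,-89,85]
  ]
}}

```text
time_s: 16.55
tcp_pos: [416.6, -231.0, 117.8]
tcp_rot: [0.729, 0.685, -0.001, -0.001]
contact_force: [0.2, 0.5, -0.5]
opening: 84.8
grasp_force: 0.0
```

```bash
python3 - <<'E'
from h import *
import pickle
st(); f,w0=pickle.load(open("t5.pkl","rb"))
g=cv2.cvtColor(f["pixels"],cv2.COLOR_BGR2HSV)
m=cv2.inRange(g,(0,0,100),(180,60,255)); n,l,s,c=cv2.connectedComponentsWithStats(m)
i=l[187,200]; cn=max(cv2.findContours((l==i).astype(np.uint8),0,2)[0],key=cv2.contourArea); 
q=cv2.approxPolyDP(cn,6,True)[:,0]
print([(p.tolist(),np.round(onz(f,p,40),0).tolist()) for p in q])
# wrist view: piston crown near expected
def crown(f,exp,z=50):
    g=cv2.cvtColor(f["pixels"],cv2.COLOR_BGR2HSV); u=proj(f,[[exp[0],exp[1],z]])[0]
    m=cv2.inRange(g,(0,0,150),(180,50,255)); n,l,s,c=cv2.connectedComponentsWithStats(m)
    for i in range(1,n):
        if s[i,4]>150: print(np.round(c[i]),s[i].tolist(),np.round(onz(f,c[i],z),1))
    print("exp",u)
w=grab("wrist"); crown(w,(419.5,-232)); pickle.dump(w,open("w6.pkl","wb"))
E
```

```text
t 16.55 p [ 416.6 -231.   117.8] x [0.062 0.998 0.001] y [ 0.998 -0.062 -0.002] F [ 0.2  0.5 -0.5] op 84.8 gf 0.0 q [-0.12  0.28  0.63  2.08 -0.21  0.85  0.57]
[([170, 150], [650.0, 281.0, 40.0]), ([176, 152], [643.0, 261.0, 40.0]), ([169, 154], [637.0, 284.0, 40.0]), ([166, 222], [415.0, 296.0, 40.0]), ([223, 224], [405.0, 111.0, 40.0]), ([225, 190], [516.0, 102.0, 40.0]), ([239, 189], [518.0, 57.0, 40.0]), ([225, 184], [535.0, 102.0, 40.0]), ([226, 152], [641.0, 97.0, 40.0])]
[507. 183.] [498, 102, 14, 129, 1005] [ 587.3 -213.2   50. ]
[118. 235.] [97, 205, 42, 61, 281] [ 327.3 -234.2   50. ]
[421. 310.] [398, 296, 40, 37, 770] [ 537.5 -308.6   50. ]
exp [255.86434519 224.67813298]
```

```bash
cat >> h.py <<'E'
def crown(f,exp,z=50,smax=70,vmin=70,r=70):
    g=cv2.cvtColor(f["pixels"],cv2.COLOR_BGR2HSV); u=proj(f,[[exp[0],exp[1],z]])[0]
    m=cv2.inRange(g,(0,0,vmin),(180,smax,255)); n,l,s,c=cv2.connectedComponentsWithStats(m)
    for i in range(1,n):
        if s[i,4]>60 and np.hypot(*(c[i]-u))<r: print(np.round(c[i]),s[i].tolist(),np.round(onz(f,c[i],z),1))
    print("exp",u)
E
python3 - <<'E'
from h import *
import pickle
w=pickle.load(open("w6.pkl","rb"))
g=cv2.cvtColor(w["pixels"],cv2.COLOR_BGR2HSV)
print(g[190:270:8,256]); print(g[225,190:330:10])
crown(w,(419.5,-232))
E
```

```text
[[ 26  14 131]
 [ 16  24 119]
 [ 16  24 118]
 [ 15  22 117]
 [ 17  20 116]
 [ 16  24 115]
 [ 21  22 116]
 [ 17  20 114]
 [ 15  17 122]
 [ 16 111 124]]
[[ 16 120 113]
 [ 16 113 108]
 [ 16 112 121]
 [ 19  16 128]
 [ 18  22 114]
 [ 14  24 116]
 [ 15  18 112]
 [ 19  18 111]
 [ 11  25 112]
 [ 10  20 116]
 [ 13  18 128]
 [ 16 121 126]
 [ 16 117 116]
 [ 15 113 126]]
[252. 178.] [220, 169, 64, 29, 588] [ 418.8 -200.6   50. ]
[255. 223.] [214, 185, 83, 77, 4963] [ 418.8 -230.9   50. ]
exp [255.86434519 224.67813298]
```

{"op": "send_rows", "data": {
  "steps": [
    [0,2,30,0,85],
    [0,2,55,0,85],
    [0,2,75,0,85],
    [0,2,87,0,85],
    [0,2,94,0,85],
    [0,2,94,0,85],
    [0,2,94,0,30],
    [0,2,94,0,30],
    [0,2,94,0,30],
    [0,2,94,0,30],
    [0,2,94,0,30],
    [0,2,94,0,30]
  ]
}}

```text
time_s: 17.8
tcp_pos: [420.5, -231.8, 26.0]
tcp_rot: [0.728, 0.685, 0.001, 0.001]
contact_force: [-0.1, 0.9, 5.4]
opening: 52.3
grasp_force: 62.2
```

```bash
python3 - <<'E'
from h import *
st()
print(totool(np.array([476,172,115])-manip.state()["tcp_pos"]))
E
```

```text
t 17.8 p [ 420.5 -231.8   26. ] x [0.061 0.998 0.   ] y [ 0.998 -0.061  0.002] F [-0.1  0.9  5.4] op 52.3 gf 62.2 q [-0.02  0.44  0.53  2.14 -0.37  0.65  0.7 ]
[406.41156838  30.84662874 -88.93709272]
```

{"op": "send_rows", "data": {
  "steps": [
    [0,0,-40,0,30],
    [0,0,-80,0,30],
    [40,4,-90,0,30],
    [80,6,-90,0,30],
    [120,8,-90,0,30],
    [160,12,-90,0,30],
    [200,15,-90,0,30],
    [240,18,-90,0,30],
    [280,20,-90,0,30],
    [320,22,-90,0,30],
    [360,25,-90,0,30],
    [385,27,-90,0,30]
  ]
}}

```text
time_s: 19.0
tcp_pos: [469.9, 155.0, 115.0]
tcp_rot: [0.727, 0.687, 0.001, -0.0]
contact_force: [0.0, -0.6, -3.8]
opening: 52.1
grasp_force: 65.2
```

{"op": "send_rows", "data": {
  "steps": [
    [15,0,0,0,30],
    [20,0,0,0,30],
    [20,0,0,0,30]
  ]
}}

```text
time_s: 19.3
tcp_pos: [471.1, 170.5, 114.8]
tcp_rot: [0.728, 0.685, -0.0, 0.0]
contact_force: [0.5, 0.1, -3.2]
opening: 52.3
grasp_force: 65.2
```

```bash
python3 - <<'E'
from h import *
st()
print(totool(np.array([472,172,38])-manip.state()["tcp_pos"]))
f=grab("wrist"); crown(f,manip.state()["tcp_pos"][:2],z=manip.state()["tcp_pos"][2]+24)
E
```

```text
t 19.3 p [471.1 170.5 114.8] x [ 0.061  0.998 -0.001] y [ 0.998 -0.061 -0.001] F [ 0.5  0.1 -3.2] op 52.3 gf 65.2 q [-0.81  0.3   0.44  2.03 -0.17  0.85 -0.33]
[ 1.613743    0.86322687 76.75166343]
[250. 309.] [185, 253, 132, 112, 11601] [470.5 172.4 138.8]
exp [251.79433315 314.98241043]
```

Still held upright. I lower into the tray.

{"op": "send_rows", "data": {
  "steps": [
    [1,1,25,0,30],
    [1,1,45,0,30],
    [1,1,60,0,30],
    [1,1,68,0,30],
    [1,1,73,0,30],
    [1,1,75,0,30],
    [1,1,75,0,30]
  ]
}}

```text
time_s: 20.05
tcp_pos: [472.9, 171.9, 40.3]
tcp_rot: [0.729, 0.685, 0.0, 0.0]
contact_force: [-0.5, 0.0, -2.7]
opening: 52.4
grasp_force: 65.2
```

{"op": "send_rows", "data": {
  "steps": [
    [0,0,1,0,30],
    [0,0,2,0,30],
    [0,0,2,0,30]
  ]
}}

```text
time_s: 20.35
tcp_pos: [472.6, 172.3, 38.1]
tcp_rot: [0.728, 0.685, 0.0, -0.0]
contact_force: [0.3, 0.0, -2.7]
opening: 52.3
grasp_force: 65.2
```

{"op": "send_rows", "data": {
  "steps": [
    [0,0,1,0,30],
    [0,0,1,0,30]
  ]
}}

```text
time_s: 20.55
tcp_pos: [472.6, 172.3, 37.0]
tcp_rot: [0.728, 0.685, 0.0, 0.0]
contact_force: [1.2, 0.2, -1.6]
opening: 52.5
grasp_force: 65.5
```

{"op": "send_rows", "data": {
  "steps": [
    [0,0,1,0,30],
    [0,0,1,0,30]
  ]
}}

```text
time_s: 20.75
tcp_pos: [472.7, 172.3, 37.0]
tcp_rot: [0.728, 0.685, 0.0, -0.0]
contact_force: [-3.4, -2.0, 7.7]
opening: 52.2
grasp_force: 66.5
```

Touched down. I release, rise, and go to piston 1 at about (526.6,-319).

{"op": "send_rows", "data": {
  "steps": [
    [0,0,0,0,60],
    [0,0,0,0,75],
    [0,0,0,0,85],
    [0,0,-3,0,85],
    [0,0,-20,0,85],
    [0,0,-60,0,85],
    [0,0,-100,0,85],
    [0,0,-140,0,85],
    [0,0,-140,0,85]
  ]
}}

```text
time_s: 21.65
tcp_pos: [476.3, 173.4, 181.4]
tcp_rot: [0.728, 0.685, 0.006, 0.001]
contact_force: [1.6, 0.0, -0.1]
opening: 85.2
grasp_force: 0.0
```

```bash
python3 - <<'E'
from h import *
import pickle
st(); w=grab("wrist"); crown(w,(472,172),z=61); t=grab("top"); s=grab("side"); pickle.dump((t,s),open("ts7.pkl","wb"))
crown(t,(526.6,-319),r=25)
crown(s,(526.6,-319),r=25)
print(totool(np.array([526.6,-319,180])-manip.state()["tcp_pos"]))
E
```

```text
t 21.65 p [476.3 173.4 181.4] x [0.061 0.998 0.007] y [ 0.998 -0.061  0.01 ] F [ 1.6  0.  -0.1] op 85.2 gf 0.0 q [-0.84  0.21  0.47  1.96 -0.12  0.98 -0.38]
exp [244.08402131 200.81720301]
[354. 184.] [345, 176, 19, 17, 244] [ 526.8 -319.    50. ]
exp [354.26631932 184.19447242]
[325. 261.] [316, 250, 19, 23, 339] [ 515.3 -331.5   50. ]
exp [324.74004704 256.11901252]
[-486.7801957    84.50532211   -4.56931812]
```

{"op": "send_rows", "data": {
  "steps": [
    [-45,8,0,0,85],
    [-95,16,0,0,85],
    [-145,25,0,0,85],
    [-195,34,0,0,85],
    [-245,42,0,0,85],
    [-295,50,0,0,85],
    [-345,60,0,0,85],
    [-395,68,0,0,85],
    [-445,77,0,0,85],
    [-487,84,0,0,85],
    [-487,84,30,0,85],
    [-487,84,60,0,85]
  ]
}}

```text
time_s: 23.0
tcp_pos: [525.1, -321.6, 113.6]
tcp_rot: [0.73, 0.684, -0.001, -0.0]
contact_force: [0.2, 0.4, -0.7]
opening: 85.1
grasp_force: 0.0
```

{"op": "send_rows", "data": {
  "steps": [
    [0,0,0,0,85],
    [0,0,0,0,85]
  ]
}}

```text
time_s: 23.2
tcp_pos: [525.7, -318.5, 114.5]
tcp_rot: [0.728, 0.685, -0.001, -0.002]
contact_force: [0.6, 0.1, 0.7]
opening: 84.9
grasp_force: 0.0
```

```bash
python3 - <<'E'
from h import *
st(); w=grab("wrist"); crown(w,(526.6,-319))
print(totool(np.array([526.6,-319,25])-manip.state()["tcp_pos"]))
E
```

```text
t 23.2 p [ 525.7 -318.5  114.5] x [0.061 0.998 0.001] y [ 0.998 -0.061 -0.003] F [0.6 0.1 0.7] op 84.9 gf 0.0 q [ 0.02  0.53  0.62  1.76 -0.36  0.97  0.72]
[255. 181.] [224, 171, 64, 30, 613] [ 529.4 -289.1   50. ]
[253. 227.] [211, 189, 84, 77, 5040] [ 526.4 -319.6   50. ]
exp [252.90504286 226.15198045]
[ 5.81216702e-02 -3.53207994e-03  9.09245939e+01]
```

{"op": "send_rows", "data": {
  "steps": [
    [0,0,30,0,85],
    [0,0,55,0,85],
    [0,0,75,0,85],
    [0,0,85,0,85],
    [0,0,90,0,85],
    [0,0,90,0,85],
    [0,0,90,0,30],
    [0,0,90,0,30],
    [0,0,90,0,30],
    [0,0,90,0,30],
    [0,0,90,0,30],
    [0,0,90,0,30]
  ]
}}

```text
time_s: 24.45
tcp_pos: [527.4, -319.7, 27.3]
tcp_rot: [0.728, 0.685, 0.0, 0.001]
contact_force: [-0.4, 0.1, 5.4]
opening: 52.6
grasp_force: 63.4
```

```bash
python3 - <<'E'
from h import *
st()
print(totool(np.array([581.5,166,116])-manip.state()["tcp_pos"]))
E
```

```text
t 24.45 p [ 527.4 -319.7   27.3] x [ 0.061  0.998 -0.001] y [ 0.998 -0.061  0.002] F [-0.4  0.1  5.4] op 52.6 gf 63.4 q [ 0.07  0.64  0.55  1.81 -0.45  0.81  0.79]
[488.04605157  24.54326882 -88.98037553]
```

{"op": "send_rows", "data": {
  "steps": [
    [0,0,-40,0,30],
    [0,-10,-80,0,30],
    [30,-35,-95,0,30],
    [70,-45,-95,0,30],
    [110,-45,-95,0,30],
    [155,-45,-95,0,30],
    [200,-45,-95,0,30],
    [245,-40,-95,0,30],
    [290,-25,-95,0,30],
    [330,-10,-95,0,30],
    [370,10,-95,0,30],
    [410,24,-95,0,30]
  ]
}}

```text
time_s: 25.65
tcp_pos: [576.1, 90.5, 120.7]
tcp_rot: [0.728, 0.685, 0.0, 0.0]
contact_force: [0.6, -1.2, -2.1]
opening: 52.5
grasp_force: 64.4
```

{"op": "send_rows", "data": {
  "steps": [
    [40,0,0,0,30],
    [70,0,0,0,30],
    [78,0,0,0,30],
    [78,0,0,0,30]
  ]
}}

```text
time_s: 26.05
tcp_pos: [579.6, 168.3, 120.2]
tcp_rot: [0.727, 0.686, -0.0, -0.0]
contact_force: [-0.1, -0.7, -2.2]
opening: 52.5
grasp_force: 64.4
```

```bash
python3 - <<'E'
from h import *
st()
print(totool(np.array([581.5,166,40])-manip.state()["tcp_pos"]))
p=manip.state()["tcp_pos"]; f=grab("wrist"); crown(f,p[:2],z=p[2]+23)
E
```

```text
t 26.05 p [579.6 168.3 120.2] x [ 0.058  0.998 -0.   ] y [ 0.998 -0.058 -0.001] F [-0.1 -0.7 -2.2] op 52.5 gf 64.4 q [-0.76  0.49  0.55  1.79 -0.3   0.95 -0.15]
[-2.18975774  2.14653594 80.23688703]
[250. 309.] [185, 253, 131, 112, 11389] [578.9 169.5 143.2]
exp [251.45856372 311.35893411]
```

{"op": "send_rows", "data": {
  "steps": [
    [0,0,25,0,30],
    [0,0,45,0,30],
    [0,0,62,0,30],
    [0,0,72,0,30],
    [0,0,78,0,30],
    [0,0,80,0,30],
    [0,0,80,0,30]
  ]
}}

```text
time_s: 26.8
tcp_pos: [580.7, 166.1, 41.3]
tcp_rot: [0.729, 0.685, 0.0, 0.0]
contact_force: [-0.5, -0.8, -2.6]
opening: 52.5
grasp_force: 64.5
```

{"op": "send_rows", "data": {
  "steps": [
    [0,0,1,0,30],
    [0,0,1,0,30]
  ]
}}

```text
time_s: 27.0
tcp_pos: [580.7, 166.7, 40.5]
tcp_rot: [0.728, 0.685, 0.001, 0.0]
contact_force: [-0.7, -0.2, -2.3]
opening: 52.3
grasp_force: 64.5
```

{"op": "send_rows", "data": {
  "steps": [
    [0,0,1,0,30],
    [0,0,1,0,30]
  ]
}}

```text
time_s: 27.2
tcp_pos: [580.3, 166.7, 39.0]
tcp_rot: [0.728, 0.685, 0.0, -0.0]
contact_force: [0.3, -0.3, -2.8]
opening: 52.6
grasp_force: 64.5
```

{"op": "send_rows", "data": {
  "steps": [
    [0,0,1,0,30],
    [0,0,1,0,30]
  ]
}}

```text
time_s: 27.4
tcp_pos: [580.5, 166.7, 38.3]
tcp_rot: [0.728, 0.685, 0.0, -0.0]
contact_force: [-1.0, 0.3, 1.5]
opening: 52.8
grasp_force: 64.9
```

{"op": "send_rows", "data": {
  "steps": [
    [0,0,1,0,30],
    [0,0,1,0,30]
  ]
}}

```text
time_s: 27.6
tcp_pos: [580.5, 166.7, 38.2]
tcp_rot: [0.728, 0.685, 0.0, -0.0]
contact_force: [-3.4, -0.9, 7.7]
opening: 52.3
grasp_force: 65.8
```

{"op": "send_rows", "data": {
  "steps": [
    [0,0,0,0,60],
    [0,0,0,0,75],
    [0,0,0,0,85],
    [0,0,-3,0,85],
    [0,0,-20,0,85],
    [0,0,-60,0,85],
    [0,0,-100,0,85],
    [0,0,-140,0,85],
    [0,0,-180,0,85],
    [0,0,-190,0,85],
    [0,0,-190,0,85]
  ]
}}

```text
time_s: 28.7
tcp_pos: [581.5, 166.7, 229.0]
tcp_rot: [0.728, 0.685, 0.002, 0.001]
contact_force: [0.7, -0.1, -0.5]
opening: 85.0
grasp_force: 0.0
```

```bash
python3 - <<'E'
from h import *
import pickle
st(); w=grab("wrist"); pickle.dump(w,open("w8.pkl","wb"))
cv2.imwrite("pics/w8.png",w["pixels"])
print(proj(w,[(472,172,61),(580.5,166.7,61)]))
g=cv2.GaussianBlur(cv2.cvtColor(w["pixels"],cv2.COLOR_BGR2GRAY),(5,5),0)
c=cv2.HoughCircles(g,cv2.HOUGH_GRADIENT,1.5,40,param1=80,param2=25,minRadius=20,maxRadius=60)
print(c[0][:8] if c is not None else None)
print(totool(np.array([638.5,-200.5,228])-manip.state()["tcp_pos"]))
E
```

```text
t 28.7 p [581.5 166.7 229. ] x [0.061 0.998 0.002] y [ 0.998 -0.061  0.004] F [ 0.7 -0.1 -0.5] op 85.0 gf 0.0 q [-0.81  0.37  0.6   1.68 -0.23  1.16 -0.21]
[[133.1198364  183.80562203]
 [249.02502146 182.10854254]]
[[489.75     215.25      52.550003]
 [137.25     197.25      41.      ]
 [434.25     182.25      39.05    ]
 [266.25     188.25      49.25    ]
 [437.25     279.75      44.300003]
 [152.25     285.75      54.199997]
 [177.75     321.75      55.85    ]
 [116.25     101.25      52.550003]]
[-362.87176325   80.50843273   -1.28885957]
```

{"op": "send_rows", "data": {
  "steps": [
    [-40,9,0,4,85],
    [-85,18,0,8,85],
    [-130,28,0,12,85],
    [-175,38,0,16,85],
    [-220,48,0,20,85],
    [-265,58,0,24,85],
    [-310,68,0,29,85],
    [-350,78,0,29,85],
    [-363,80,0,29,85],
    [-363,80,0,29,85],
    [-363,80,0,29,85]
  ]
}}

```text
time_s: 29.85
tcp_pos: [637.6, -198.7, 225.1]
tcp_rot: [0.876, 0.481, -0.001, -0.002]
contact_force: [0.1, 0.7, -0.1]
opening: 85.2
grasp_force: 0.0
```

```bash
python3 - <<'E'
from h import *
import pickle
st(); w=grab("wrist"); pickle.dump(w,open("w9.pkl","wb"))
g=cv2.cvtColor(w["pixels"],cv2.COLOR_BGR2HSV)
print("axis",proj(w,[(638.5,-200.5,129),(606.6,-250.7,112),(625,-136,55)]))
m=cv2.inRange(g,(17,110,60),(30,255,255)); m=cv2.morphologyEx(m,cv2.MORPH_OPEN,np.ones((5,5)))
n,l,s,c=cv2.connectedComponentsWithStats(m)
for i in range(1,n):
    if s[i,4]>300: 
        r=cv2.minAreaRect(np.argwhere(l==i)[:,::-1].astype(np.float32)); print("brass",s[i],c[i],r)
m=cv2.inRange(g,(0,0,150),(180,40,255)); n,l,s,c=cv2.connectedComponentsWithStats(m)
for i in range(1,n):
    if s[i,4]>60: 
        r=cv2.minAreaRect(np.argwhere(l==i)[:,::-1].astype(np.float32)); print("white",s[i],c[i],r)
cv2.imwrite("pics/w9.png",w["pixels"])
E
```

```text
t 29.85 p [ 637.6 -198.7  225.1] x [0.536 0.844 0.001] y [ 0.844 -0.536 -0.003] F [ 0.1  0.7 -0.1] op 85.2 gf 0.0 q [-0.26  0.54  0.75  1.52 -0.38  1.23 -0.02]
axis [[254.74798588 209.2092058 ]
 [254.24253587 269.2160799 ]
 [202.77630417 130.79565719]]
brass [284 106  27  28 503] [296.90059642 119.41351889] ((297.1153564453125, 119.42308044433594), (25.238859176635742, 21.355958938598633), 56.3099365234375)
brass [307 139  26  28 489] [319.34151329 152.45603272] ((319.30767822265625, 151.96151733398438), (25.23885726928711, 21.07860565185547), 56.30992889404297)
brass [ 236  170   39  106 3410] [255.09384164 220.34545455] ((255.0, 222.5), (105.0, 38.0), 90.0)
white [  98   20  102  108 1359] [159.03311258  73.77336277] ((137.35650634765625, 73.27381896972656), (53.30668258666992, 121.2679443359375), 57.608612060546875)
white [ 226  109   81   52 1686] [269.8262159  136.78884935] ((265.90771484375, 147.89122009277344), (57.22747802734375, 60.15129852294922), 55.40770721435547)
white [201 131  39  37 285] [219.5754386 149.1122807] ((219.79385375976562, 149.24923706054688), (49.51466369628906, 5.8048248291015625), 43.99491500854492)
white [194 153  29  22 298] [208.97651007 162.79865772] ((207.48001098632812, 165.63998413085938), (14.800002098083496, 30.00000762939453), 53.130104064941406)
white [337 283   8  30 120] [340.09166667 296.85      ] ((339.8197021484375, 297.2156066894531), (6.165167808532715, 29.273767471313477), 7.431407928466797)
```

View pics/w9.png

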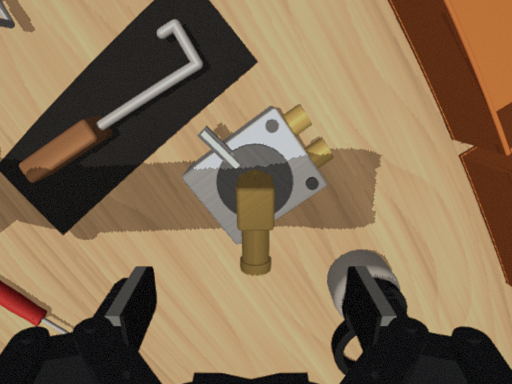

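The wrist view shows the elbow's hub at (255,205) with its outlet at (255,268), parallel to the fingers. The pointer with the white line runs from (238,167) to (203,130).

```bash
python3 - <<'E'
from h import *
import pickle
w=pickle.load(open("w9.pkl","rb"))
g=cv2.cvtColor(w["pixels"],cv2.COLOR_BGR2HSV)
m=cv2.inRange(g,(0,0,150),(180,40,255)); n,l,s,c=cv2.connectedComponentsWithStats(m)
i=l[149,219] or l[149,220]; pts=np.argwhere(l==i)[:,::-1].astype(float)
for z in(52,55,60):
    P=np.array([onz(w,p,z)[:2] for p in pts]); mu=P.mean(0); d=np.linalg.svd(P-mu)[2][0]
    if d[1]<0:d=-d
    t=(P-mu)@d; tip=mu+d*t.max(); A=np.array([638.5,-200.5])
    off=np.cross(d,A-mu)
    print(z,"line ang",np.degrees(np.arctan2(d[1],d[0])),"tip",tip,"len",np.hypot(*(tip-A)),"ang from axis",np.degrees(np.arctan2(*(tip-A)[::-1])),"axis off",off)
E
```

```text
52 line ang 102.03072025669621 tip [ 623.34107579 -136.59232953] len 65.68092057818212 ang from axis 103.34396742478027 axis off -1.5053068747355063
55 line ang 102.0307202566962 tip [ 623.91443741 -136.50334261] len 65.63772385475885 ang from axis 102.83905277897807 axis off -0.9259904881309868
60 line ang 102.03072025669621 tip [ 624.87004012 -136.35503108] len 65.57707559889786 ang from axis 101.99617627615486 axis off 0.039536822877067834<stdin>:11: DeprecationWarning: Arrays of 2-dimensional vectors are deprecated. Use arrays of 3-dimensional vectors instead. (deprecated in NumPy 2.0)
```

{"op": "send_rows", "data": {
  "steps": [
    [-1,2,35,0,85],
    [-1,2,70,0,85],
    [-1,2,95,0,85],
    [-1,2,110,0,85],
    [-1,2,118,0,85],
    [-1,2,118,0,85],
    [-1,2,118,0,0],
    [-1,2,118,0,0],
    [-1,2,118,0,0],
    [-1,2,118,0,0],
    [-1,2,118,0,0],
    [-1,2,118,0,0]
  ]
}}

```text
time_s: 31.1
tcp_pos: [639.3, -202.6, 109.8]
tcp_rot: [0.877, 0.481, 0.0, -0.0]
contact_force: [-2.1, 1.1, 6.1]
opening: 26.9
grasp_force: 61.7
```

```bash
python3 - <<'E'
from h import *
st()
E
```

```text
t 31.1 p [ 639.3 -202.6  109.8] x [0.537 0.844 0.001] y [ 0.844 -0.537  0.   ] F [-2.1  1.1  6.1] op 26.9 gf 61.7 q [-0.22  0.65  0.68  1.62 -0.46  1.03  0.04]
```

{"op": "send_rows", "data": {
  "steps": [
    [0,0,0,6,0],
    [0,0,0,13,0],
    [0,0,0,20,0],
    [0,0,0,28,0],
    [0,0,0,36,0],
    [0,0,0,44,0],
    [0,0,0,52,0],
    [0,0,0,60,0],
    [0,0,0,66,0],
    [0,0,0,70,0],
    [0,0,0,72,0],
    [0,0,0,72,0]
  ]
}}

```text
time_s: 32.3
tcp_pos: [639.4, -203.3, 109.5]
tcp_rot: [0.992, -0.126, 0.0, 0.001]
contact_force: [-1.2, -0.0, 4.5]
opening: 26.9
grasp_force: 61.6
```

```bash
python3 - <<'E'
from h import *
st(); x=R.from_quat(manip.state()["tcp_rot"]).as_matrix()[:,0]; print("elbow yaw",np.degrees(np.arctan2(-x[1],-x[0])), manip.state()["moment"])
E
```

```text
t 32.3 p [ 639.4 -203.3  109.5] x [ 0.968 -0.25   0.001] y [-0.25  -0.968  0.001] F [-1.2 -0.   4.5] op 26.9 gf 61.6 q [-0.38  0.78  0.98  1.63 -0.7   1.12 -1.04]
elbow yaw 165.51001387587445 [-0.058185    0.35749907  0.03584409]
```

{"op": "send_rows", "data": {
  "steps": [
    [0,0,0,6,0],
    [0,0,0,13,0],
    [0,0,0,20,0],
    [0,0,0,28,0],
    [0,0,0,36,0],
    [0,0,0,43,0],
    [0,0,0,49,0],
    [0,0,0,53,0],
    [0,0,0,55,0],
    [0,0,0,55,0],
    [0,0,0,55,0]
  ]
}}

```text
time_s: 33.4
tcp_pos: [638.9, -203.6, 109.3]
tcp_rot: [0.822, -0.57, 0.0, 0.001]
contact_force: [-3.4, -1.3, 5.8]
opening: 27.4
grasp_force: 61.7
```

```bash
cat > e.py <<'E'
from h import *
st(); x=R.from_quat(manip.state()["tcp_rot"]).as_matrix()[:,0]; print("elbow yaw",np.degrees(np.arctan2(-x[1],-x[0])))
w=grab("wrist"); import pickle; pickle.dump(w,open("we.pkl","wb"))
g=cv2.cvtColor(w["pixels"],cv2.COLOR_BGR2HSV)
m=cv2.inRange(g,(15,100,30),(32,255,255)); m=cv2.morphologyEx(m,cv2.MORPH_OPEN,np.ones((5,5)))
n,l,s,c=cv2.connectedComponentsWithStats(m)
for i in range(1,n):
    if s[i,4]>500: print("brass",s[i],c[i],cv2.minAreaRect(np.argwhere(l==i)[:,::-1].astype(np.float32)))
print("outlet/mark/axis px",proj(w,[(638.5,-200.5,112),(638.5+62*np.cos(np.radians(102)),-200.5+62*np.sin(np.radians(102)),112),(625,-136.4,60)]))
E
python3 e.py
```

```text
t 33.4 p [ 638.9 -203.6  109.3] x [ 0.35  -0.937  0.001] y [-0.937 -0.35   0.001] F [-3.4 -1.3  5.8] op 27.4 gf 61.7 q [-0.46  0.91  1.18  1.63 -0.88  1.22 -1.87]
elbow yaw 110.51330226304324
brass [   0    0   40  279 4953] [ 13.17363214 118.20856047] ((8.96591567993164, 137.76025390625), (27.54729652404785, 280.5616455078125), 7.043320655822754)
brass [  37    0   20  110 1082] [44.27634011 47.11460259] ((44.04692840576172, 54.189083099365234), (15.648303031921387, 109.9189682006836), 4.4971513748168945)
brass [ 97   0  31  54 908] [112.58920705  19.73017621] ((112.0, 26.5), (53.0, 30.0), 90.0)
brass [  132     0   270   180 22274] [246.26977642  81.00996678] ((270.695556640625, 82.9311294555664), (173.05397033691406, 274.4781188964844), 84.8366928100586)
brass [ 316    0   53  111 1542] [340.33527886  49.07392996] ((337.73077392578125, 53.15385437011719), (16.546234130859375, 121.6036605834961), 23.38521957397461)
brass [ 389   58  123  244 5100] [447.71568627 181.79843137] ((448.0614929199219, 178.1620635986328), (25.804664611816406, 271.2438049316406), 28.75236701965332)
brass [
[... 616 characters left out ...]
439239502)
brass [ 426  196   86  138 2202] [469.37965486 275.66394187] ((477.2962341308594, 268.63507080078125), (24.971521377563477, 158.68362426757812), 32.64463806152344)
brass [ 215  215   71  164 9418] [250.32968783 294.28116373] ((250.0, 296.5), (163.0, 70.0), 90.0)
brass [ 452  257   60  127 3959] [486.8870927  330.90856277] ((497.00885009765625, 321.52740478515625), (55.66627502441406, 121.62748718261719), 35.1541748046875)
brass [  0 303  40  47 857] [ 14.41890315 330.46907818] ((12.26923942565918, 333.1538391113281), (56.024723052978516, 31.34056282043457), 56.3099365234375)
outlet/mark/axis px [[248.82230459 283.01369214]
 [231.50633911 382.12218829]
 [234.52114005 323.2854129 ]]
```

{"op": "send_rows", "data": {
  "steps": [
    [0,0,0,2,0],
    [0,0,0,4,0],
    [0,0,0,5.5,0],
    [0,0,0,6.5,0],
    [0,0,0,7,0],
    [0,0,0,7,0]
  ]
}}

```text
time_s: 34.05
tcp_pos: [638.8, -203.5, 109.3]
tcp_rot: [0.785, -0.619, 0.0, 0.001]
contact_force: [-2.3, -1.8, 6.5]
opening: 27.1
grasp_force: 61.7
```

```bash
python3 e.py | head -2
```

```text
t 34.05 p [ 638.8 -203.5  109.3] x [ 0.234 -0.972  0.001] y [-0.972 -0.234  0.001] F [-2.3 -1.8  6.5] op 27.1 gf 61.7 q [-0.46  0.92  1.2   1.63 -0.9   1.24 -1.98]
elbow yaw 103.5127525130663
```

{"op": "send_rows", "data": {
  "steps": [
    [0,0,0,0,50],
    [0,0,0,0,70],
    [0,0,0,0,85],
    [0,0,-5,0,85],
    [0,0,-30,0,85],
    [0,0,-60,0,85],
    [0,0,-90,0,85],
    [0,0,-115,0,85],
    [0,0,-115,0,85]
  ]
}}

```text
time_s: 35.0
tcp_pos: [640.6, -204.1, 228.3]
tcp_rot: [0.785, -0.619, 0.003, -0.001]
contact_force: [0.3, -0.5, -0.2]
opening: 85.4
grasp_force: 0.0
```

```bash
python3 e.py | grep -v "0  *0\b" ; python3 - <<'E'
from h import *
import pickle
w=pickle.load(open("we.pkl","rb")); g=cv2.cvtColor(w["pixels"],cv2.COLOR_BGR2HSV)
for V in (110,150):
  m=cv2.inRange(g,(0,0,V),(180,40,255)); n,l,s,c=cv2.connectedComponentsWithStats(m)
  for i in range(1,n):
    if s[i,4]>40 and np.hypot(*(c[i]-proj(w,[(628,-155,58)])[0]))<60: print("white",V,s[i],c[i],cv2.minAreaRect(np.argwhere(l==i)[:,::-1].astype(np.float32)))
cv2.imwrite("pics/we.png",w["pixels"])
E
```

```text
t 35.0 p [ 640.6 -204.1  228.3] x [ 0.234 -0.972  0.004] y [-0.972 -0.234 -0.005] F [ 0.3 -0.5 -0.2] op 85.4 gf 0.0 q [-0.49  0.82  1.3   1.52 -0.8   1.41 -2.05]
elbow yaw 103.51410253194892
brass [291   0  29  79 624] [304.31730769  39.89262821] ((304.48114013671875, 38.5660285949707), (9.752598762512207, 82.1416015625), 15.945395469665527)
brass [398   3  49 105 906] [420.5419426   58.72075055] ((421.860107421875, 54.247650146484375), (12.919001579284668, 113.06092071533203), 21.522600173950195)
brass [  141    13   168   143 10645] [215.71385627  86.30493189] ((222.44114685058594, 85.26470184326172), (136.06248474121094, 144.30873107910156), 75.96376037597656)
brass [420  87  50 117 962] [444.91683992 145.61330561] ((445.3064270019531, 144.92361450195312), (9.472894668579102, 125.15483093261719), 21.540977478027344)
brass [ 418  113   85  180 2463] [457.7365002  200.30166464] ((455.2970275878906, 200.29782104492188), (21.62015724182129, 197.72955322265625), 25.091527938842773)
brass [363 125  36  89 987] [379.52380952 167.79331307] ((378.8296813964844, 168.91537475585938), (16.045
[... 759 characters left out ...]
] ((331.0810241699219, 345.99908447265625), (73.28128814697266, 55.71079635620117), 66.1612548828125)
outlet/mark/axis px [[252.49705114 200.578212  ]
 [250.37956334 270.03549121]
 [250.45215911 246.24507204]]
white 110 [ 192  124  126  106 5170] [254.46518375 171.92030948] ((253.10812377929688, 176.85134887695312), (117.21647644042969, 90.41944122314453), 9.462322235107422)
white 110 [206 267 108  39 970] [243.81649485 284.45257732] ((259.2228088378906, 296.558349609375), (103.7621841430664, 36.89834213256836), 14.67639446258545)
white 150 [192 169  36  50 682] [205.31964809 198.6744868 ] ((201.11911010742188, 200.14944458007812), (57.454307556152344, 26.87837791442871), 58.570438385009766)
```

```bash
python3 - <<'E'
from h import *
import pickle
w=pickle.load(open("we.pkl","rb")); g=cv2.cvtColor(w["pixels"],cv2.COLOR_BGR2HSV)
m=cv2.inRange(g,(15,110,30),(32,255,255)); 
L=[]
for r in range(232,272,4):
    c=np.where(m[r,215:295])[0]+215
    if len(c)>8: L.append((r,c.min(),c.max(),len(c)))
print(L)
t=grab("top"); s=grab("side"); pickle.dump((t,s),open("fin.pkl","wb"))
t0,_=pickle.load(open("t5.pkl","rb")); i0=pickle.load(open("f0.pkl","rb"))
for n,a,b in(("top vs after tray",t0,t),("top vs start",i0["top"],t),("side vs start",i0["side"],s)):
    d=(cv2.absdiff(cv2.GaussianBlur(a["pixels"],(3,3),0),cv2.GaussianBlur(b["pixels"],(3,3),0)).max(2)>35).astype(np.uint8)
    k,l,S,c=cv2.connectedComponentsWithStats(cv2.morphologyEx(d,cv2.MORPH_OPEN,np.ones((2,2))))
    print(n,[(S[j].tolist()) for j in range(1,k) if S[j,4]>12])
print("exp pistons px top",proj(t,[(472,172,61),(580,167,61)]),"side",proj(s,[(472,172,61),(580,167,61)]))
h=lambda p:cv2.cvtColor(t["pixels"],cv2.COLOR_BGR2GRAY)[int(p[1]),int(p[0])-14:int(p[0])+15:2]
for p in proj(t,[(472,172,61),(580,167,61)]): print(h(p))
E
```

```text
[(232, np.int64(240), np.int64(294), 55), (236, np.int64(239), np.int64(294), 56), (240, np.int64(240), np.int64(294), 48), (244, np.int64(240), np.int64(267), 28), (248, np.int64(240), np.int64(267), 28), (252, np.int64(240), np.int64(267), 28), (256, np.int64(238), np.int64(269), 32), (260, np.int64(238), np.int64(269), 32), (264, np.int64(238), np.int64(269), 32), (268, np.int64(240), np.int64(268), 29)]
top vs after tray [[303, 86, 85, 83, 3232], [291, 140, 11, 23, 166], [283, 152, 32, 25, 291], [138, 161, 185, 200, 15915], [206, 165, 12, 16, 60], [318, 170, 8, 4, 26], [344, 178, 20, 17, 269], [319, 209, 19, 18, 269], [196, 232, 29, 13, 100], [292, 331, 4, 7, 17], [230, 334, 12, 14, 81], [243, 341, 10, 9, 62], [286, 346, 6, 4, 19], [216, 353, 23, 31, 301], [259, 353, 10, 15, 77], [282, 353, 12, 29, 143], [251, 362, 14, 14, 50], [270, 366, 11, 18, 138]]
top vs start [[61, 86, 327, 240, 20285], [365, 130, 8, 7, 28], [344, 178, 21, 17, 268], [280, 206, 5, 6, 22], [319, 209, 19, 18, 269], [197, 234, 22, 11, 73], [163, 298, 75, 71, 1799], [0, 307, 50, 39, 1173], [286, 319, 5, 8, 27], 
[... 456 characters left out ...]
 14, 64], [45, 52, 30, 39, 559], [34, 64, 8, 8, 20], [344, 69, 7, 4, 19], [367, 78, 4, 11, 30], [318, 112, 39, 78, 1405], [311, 193, 13, 18, 130], [292, 197, 13, 6, 33], [326, 197, 43, 44, 843], [265, 204, 29, 12, 105], [289, 210, 33, 20, 308], [325, 225, 4, 6, 19], [65, 228, 20, 35, 325], [272, 250, 20, 24, 385], [316, 251, 21, 24, 400], [82, 262, 17, 16, 139], [159, 289, 8, 10, 46], [136, 298, 17, 12, 89], [119, 305, 14, 7, 65]]
exp pistons px top [[203.16529543 203.56164499]
 [204.28795805 170.07342697]] side [[220.28744652 167.66768287]
 [245.46310111 155.44241718]]
[180 181 177 170 168 178 178 176 177 176 166 153  97 156 145]
[176 177 176 167 177 171 178 175 177 175 174 158  88 120 175]
```

```bash
python3 - <<'E' 2>/dev/null
from h import *
import pickle
A=np.array([638.5,-200.5])
for nm,w in(("t5",pickle.load(open("t5.pkl","rb"))[1]),("w1",pickle.load(open("w1.pkl","rb"))),("w9",pickle.load(open("w9.pkl","rb")))):
    g=cv2.cvtColor(w["pixels"],cv2.COLOR_BGR2HSV)
    # pixels projecting within a strip about the pointer, outside the block
    for V,S in((120,50),(170,40)):
        m=cv2.inRange(g,(0,0,V),(180,S,255)); P=np.array([onz(w,(x,y),57)[:2] for y,x in np.argwhere(m)])
        r=P-A; rad=np.hypot(*r.T); a=np.degrees(np.arctan2(r[:,1],r[:,0]))
        k=(rad>50)&(rad<70)&(abs(a-102)<9)
        if k.sum()<10: continue
        Q=P[k]; mu=Q.mean(0); d=np.linalg.svd(Q-mu)[2][0]; d=d*np.sign(d[1])
        print(nm,V,k.sum(),"ang mean",a[k].mean(),"spread",a[k].min(),a[k].max(),"line",np.degrees(np.arctan2(d[1],d[0])))
E
```

```text
t5 120 180 ang mean 102.39466697140406 spread 97.50103637346527 105.81756662540974 line 100.3770155717248
t5 170 139 ang mean 102.5679201335168 spread 99.79022428036461 105.33369048442717 line 102.48264948081872
w1 120 177 ang mean 102.472746067022 spread 97.75259262031015 105.81127009810473 line 102.16688791017123
w1 170 142 ang mean 102.53083793884944 spread 99.80245970926492 105.31508124682725 line 101.9203346418363
w9 120 124 ang mean 102.76965660914946 spread 99.30063969267738 105.84734795857234 line 100.38542908315056
w9 170 88 ang mean 102.75661914565886 spread 100.720149087247 105.1467634384353 line 101.52463355137218
```

```bash
python3 -c "
from h import *
print(manip.finish_job())"
```

```text
the job is handed in; nothing more can be done
None
```

The job is handed in at about 35 s: tray drawn to its stop, rod back on its mat, both pistons upright in the tray, and the elbow stopped about 1° short of the white mark (not past it); I saw no bystander moved, but did not check each one separately at the end.

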